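Close the open tube clamp of a tilting painting board

ROBOT

A 6-joint arm with a two-finger parallel gripper is mounted at the origin on the work surface. World frame = base frame: x ahead of the robot, y to its left, z up, the work surface at z = 0. Lengths are in m, angles in rad, forces in N, time in s.
With the tool pointing down it reaches from about 0.35 to 0.85 m from the base axis. Payload 8.1 kg.
Tool frame: the origin (TCP) lies midway between the tips of the shut fingers; the grasp point (between the pads) lies 19 mm behind it; z points along the fingers, y is the direction in which the jaws open and shut (so a half turn about z gives the same grasp; the last joint's range is limited). The gripper opens to 93 mm and grips with 3 to 60 N. Pads are 15 mm wide; open, the fingers measure 128 mm over their backs; the gripper's body (75 mm by 188 mm) begins 65 mm behind the grasp point.
Start: joints at [1.189, 0.13, 1.488, -0, 1.523, -0.085], TCP at [0.175, 0.574, 0.219] pointing down, gripper open.
Joint ranges: [-2.96, 2.96], [-0.89, 2.26], [0.02, 2.5], [-1.34, 4.48], [0, 2.73], [-2.66, 2.66]. Speed limits (rad/s): [2.39, 2.39, 2.79, 3.14, 3.14, 3.14].

INTERFACE

Orientations are given as a unit quaternion [x, y, z, w].
In Python, from bench import r, vision gives the robot as it stands.
- The arm moves only by the tool move_arm, never from a script. Its arguments are lists of equal length, an entry for each row: "slide": the shift along the tool's x, y, z in mm, a list of three; "dr": the turn, a rotation vector about the tool's x, y, z in degrees, a list of three; "gripper": the opening, from 0 (shut) to 1 (fully open). In form: {"slide": [[tx, ty, tz], ...], "dr": [[ax, ay, az], ...], "gripper": [gripper, ...]}. A call has exactly 10 rows; each row is the pose to reach, as a shift and turn from the pose measured when the call began, along the tool's axes at that moment; what a row does not reach only later rows make up. A row lasts 1/12 s, in which the tool goes at most 41.7 mm and 7.16 degrees, less where a joint would pass 70% of its speed; a pose out of reach is approached as far as the arm can. A call with a gripper value outside its range is refused whole. The fingers move at their own pace and stop on an object; "squeeze" is the grip in N (left out, the last holds). Time passes only in rows, so rows that repeat a pose let the fingers close, or fill a call up. It gives the time, the measured TCP pose, the force and the opening at its end, in the units of the state.
- r.get_state(): the state, without advancing time (a new reading comes with each control period).
- vision.get_image(name): name is "side" or "top" or "wrist"; returns a dict with "frame" (384x512x3 uint8, red, green, blue), "camera_matrix" (3x3 intrinsics, pixels), "k1" (the pictures are not rectified: a ray, as slopes to the right and down, at radius r is drawn at 1 + k1 r^2 times it, then the intrinsics apply), "position" and "attitude" of the camera in the world; the wrist camera has in their place "T_tool_cam" (4x4, takes a point from camera to tool coordinates, whose origin is the TCP and whose axes are the flange's). Camera axes: x right, y down, z forward; pixel columns grow to the right and rows downward; lengths in m; the calibration is good to about 2 mm. A picture is of the moment at which its call begins: read the wrist's pose just before it. There is no depth.
- r.finish_job(): hands the job in, once; it reports no verdict.
Trained networks look in the newest picture that a camera, given by its name, has taken for a name from the list of things; names that differ only in an ending like _2 or _b are one class to them, and where a whole thing is asked for, a point or a joint stands for the part that bears it (a point fixed in the world has none). Each returns a list of dicts, best first, with "score" (0 to 1); they miss things now and then, are a little off and sometimes report something else, mostly with a low value. They report only what shows in the picture. A call takes as long as a camera call.
- vision.recognise(camera, label): "pixel" ([row, column] in pixels, amid what is visible of it).
- vision.trace(camera, label): "mask" (384x512 bool, what is visible of it) and "pixel" ([row, column] in pixels, amid what is visible of it).
- vision.landmark_of(camera, label): "pixel" ([row, column] in pixels: a listed point, or the origin of a listed thing).
The state is a dict: "t": time; "qpos": joint angles; "joint_velocities": joint speeds; "tau": joint torques, N m; "eef_pos": TCP position; "ee_rot": TCP orientation; "ft_force": force on the tool from outside, world axes, zero at the start; "moment": the same for the moment, N m; "gripper_width": finger opening in m.
Only numpy, scipy, OpenCV 4.12 (cv2) and the standard library are available. Lean on these libraries where they do the work, as an engineer would, in place of code of your own. Each camera call takes 0.05 s, during which the arm holds its last target. There are 200 camera calls.

TASK

The tube of the tilted painting board lies in two hinged tube clamps; one is already closed, the other stands open. Close the open one: swing its yellow cap over and down until it lies on the tube, swing the bolt up fully into the cap's fork, and turn the bolt's red hand nut clockwise down onto the fork until it is finger-tight - it must bear on the fork, but do not wring it down hard. Leave the other things on the table alone.

Things in the scene. Friction and masses are not known exactly. Their poses are not given: they have to be found in the camera images.
- clamp: Dark steel base of the open clamp, screwed to the plank left or right of the board; 28 mm wide along the tube, foot 112 x 56 mm. Origin: centre of the foot's underside, under the tube's axis, 18 mm above the table. y runs along the tube, z up; -x is the swing bolt's side (towards the robot), +x the cap hinge's.
- easel: Tilted board on an aluminium tube (38 mm diameter, along y). Origin: middle of the tube's axis, 60 mm above the clamps' undersides, give or take 0.4 mm. The board (240 mm along the tube, 360 mm deep, low edge towards the robot) ends about 80 mm from the clamp's middle; level with the clamp its face is less than 60 mm above the tube's axis.
- cap: The clamp's yellow cap, its hinged half: a half shell 28 mm wide with a flat fork at its free end. Origin on the hinge pin; closed, its axes are the clamp's (-x to the fork). It stands open by 1.4 to 1.75 rad (turned about +y) and swings over towards -x. A stiff hinge (0.09 N m) holds it where left: bring it down on the tube; 5 N at the fork beds it on its rubber lining.
- cap_fork (a point): Centre of the cap's fork, mid-thickness (10 mm), on the line of the upright bolt. Two tines 7.5 mm wide, a 13 mm slot between; the fork can be pinched across its 28 mm width, along the tube. Cap closed: at x -44, z 70 to 72.5 mm in the clamp's frame, so its upper face is near z 76 mm; the cap's crown is 11 mm higher than that face.
- hinge_pin (a point): Centre of the cap's hinge pin, at x = 38, z = 62 mm in the clamp's frame; its axis runs along the tube.
- bolt_pin (a point): Centre of the swing bolt's pin, at x = -44, z = 30 mm in the clamp's frame; its axis runs along the tube.
- swing_bolt (a joint): Angle of the swing bolt about its pin, rad: 0 upright, growing as it leans out to the clamp's -x; starts at 0.9 to 1.2. Its stop is at -0.03: pushed there it is fully in the fork. Shank 11 mm thick. The pin is stiff (0.12 N m): the bolt stays where left. Its eye is slotted: the bolt slides stiffly along itself by up to 3 mm, and where it stands in this play is not measured.
- nut: Hand nut on the swing bolt, 46 mm long: zinc collar (26 mm diameter) below, round red knob (32 mm diameter, 16 to 46 mm above the underside) on top. Origin: centre of its underside; z along the bolt, away from the pin. Clockwise seen from above moves it down, 12 mm a turn. It meets the fork, takes up the eye's play, and only then, after 2.5 to 5.5 rad in all, begins to clamp.
- nut_grip (a point): Grip point of the nut, on its axis 34 mm above its underside (12 mm below the knob's top). The bolt can be swung by pinching the knob along the tube or by pushing its outer end up with shut fingers. Free, the nut turns at 0.04 N m. Finger-tight is about 16 N on the fork: a light grip of 5 to 6 N then slips on the knob; a grip of 10 N or more wrings it too tight. It stays where left.
- tape_roll: Roll of masking tape lying by the plank's end, 84 mm across, 25 mm high; a bystander, to be left alone. Origin under its centre.
- dauber: Foam stencil dauber with a light wooden back, 64 x 32 x 40 mm; a bystander. Origin under its centre.
- spare_nut: A spare hand nut like the clamp's, standing loose on the table; a bystander, to be left alone. Origin under its centre.
- plate: White plate, 200 mm across; a bystander. Origin under its centre.
- brush_long: Paint brush, 220 mm long, lying; a bystander. Origin under its middle.
- paint_jar: Brown paint jar, 70 mm across, 85 mm high; a bystander. Origin under its centre.
- notebook: Blue notebook, 150 x 210 x 16 mm; a bystander. Origin under its centre.

How it is judged:
By the outcome, as a careful person would: the job done as asked, in the order asked, and still so for the second after the job is handed in, with the robot touching nothing.
It also fails if it takes over 72 s, if anything falls off the work surface, if the arm or the gripper's body presses on something with over 40 N, if the wrist force passes 120 N, or if a joint passes its speed limit or range.

## Working session

There is one attempt and no reset: what is moved stays moved. The work goes in short steps, Python scripts to look and compute and a tool call to move; the robot and the scene stay as the last step left them, time stands still between calls to the robot, and variables do not carry over. Pictures are saved under pics/ and viewed, about 8 in all and at most 12, crops included, and the job is handed in when it is done.

Besides the shell and the picture viewer there is one more tool, called after "Request:" by a JSON object that holds its "name" and its "arguments", one argument or row to a line. move_arm: Moves the arm, as the interface text tells. Its arguments: {"type":"object","properties":{"slide":{"type":"array","items":{"type":"array","items":{"type":"number"}}},"dr":{"type":"array","items":{"type":"array","items":{"type":"number"}}},"gripper":{"type":"array","items":{"type":"number"}},"squeeze":{"type":"number"}},"required":["slide","dr","gripper"]}

```bash
ls; mkdir -p pics; cat > h.py <<'E'
import numpy as np, cv2
from scipy.spatial.transform import Rotation as R
from scipy.optimize import least_squares
from bench import r, vision
def cam(name):
    s=r.get_state(); im=vision.get_image(name)
    if name=="wrist":
        T=np.eye(4);T[:3,:3]=R.from_quat(s["ee_rot"]).as_matrix();T[:3,3]=s["eef_pos"]
        T=T@np.array(im["T_tool_cam"])
    else:
        T=np.eye(4);a=np.array(im["attitude"]);T[:3,:3]=R.from_quat(a).as_matrix() if a.size==4 else a.reshape(3,3);T[:3,3]=im["position"]
    return dict(f=im["frame"],K=np.array(im["camera_matrix"]),k1=im["k1"],T=T)
def ray(c,px):
    K=c["K"];d=np.array([(px[1]-K[0,2])/K[0,0],(px[0]-K[1,2])/K[1,1]]);u=d.copy()
    for _ in range(20): u=d/(1+c["k1"]*(u@u))
    v=c["T"][:3,:3]@np.array([u[0],u[1],1]);return c["T"][:3,3],v/np.linalg.norm(v)
def proj(c,p):
    q=np.linalg.inv(c["T"])@np.append(p,1);u=q[:2]/q[2];u=u*(1+c["k1"]*(u@u));K=c["K"]
    return np.array([K[1,1]*u[1]+K[1,2],K[0,0]*u[0]+K[0,2]])
def tri(obs):
    A=np.zeros((3,3));b=np.zeros(3)
    for c,px in obs:
        o,v=ray(c,px);P=np.eye(3)-np.outer(v,v);A+=P;b+=P@o
    x=np.linalg.solve(A,b);return x,[np.round(proj(c,x)-px,1) for c,px in obs]
def atz(c,px,z):
    o,v=ray(c,px);return o+v*(z-o[2])/v[2]
def save(n,f,box=None,s=1):
    if box: f=f[box[0]:box[1],box[2]:box[3]]
    cv2.imwrite(n,cv2.cvtColor(cv2.resize(f,None,fx=s,fy=s,interpolation=cv2.INTER_CUBIC),cv2.COLOR_RGB2BGR))
E
python3 - <<'E'
from h import *
np.set_printoptions(precision=4,suppress=True)
C={n:cam(n) for n in("side","top","wrist")}
print(r.get_state())
for n in C: print(n,C[n]["T"][:3],C[n]["K"][0],C[n]["k1"])
for n in("side","top","wrist"):
  for l in("clamp","cap_fork","hinge_pin","bolt_pin","nut","nut_grip","easel","cap"):
    print(n,l,[(np.round(d["pixel"]),round(d["score"],2)) for d in vision.landmark_of(n,l)[:3]])
save("pics/a.png",np.hstack([C["side"]["f"],C["top"]["f"]]),None,0.78)
E
```

```text
pics
{'t': 0.15, 'qpos': array([ 1.1886,  0.131 ,  1.489 , -0.    ,  1.523 , -0.0854]), 'joint_velocities': array([-0.0001, -0.0019, -0.0014, -0.0007, -0.0002,  0.0004]), 'tau': array([  0.0007, -56.0473, -49.2336,   0.0769,   0.0306,  -0.0001]), 'eef_pos': array([0.1753, 0.5734, 0.2178]), 'ee_rot': array([ 0.1478,  0.989 , -0.0007, -0.0002]), 'ft_force': array([ 0.714 , -0.042 ,  0.1025]), 'moment': array([ 0.0532, -0.0048,  0.0235]), 'gripper_width': 0.0927363805235001}
side [[-0.9462 -0.1794  0.2692  0.1397]
 [-0.3234  0.5383 -0.7782  1.0893]
 [-0.0053 -0.8234 -0.5674  0.9321]] [432.3267   0.     255.4245] 0.03122006218688028
top [[-0.0064 -0.9913  0.1312  0.3277]
 [-1.      0.0064 -0.0006 -0.011 ]
 [-0.0002 -0.1312 -0.9914  1.4379]] [404.317    0.     252.2152] -0.013652610295328292
wrist [[ 0.2926  0.9251  0.2421  0.1084]
 [ 0.9562 -0.2827 -0.0754  0.5933]
 [-0.0013  0.2536 -0.9673  0.3842]] [281.5203   0.     256.5371] 0.002236787273390717
side clamp [(array([257., 215.]), 0.79)]
side cap_fork [(array([217., 192.]), 0.69)]
side hinge_pin [(array([238., 201.]), 0.86)]
side bolt_pin [(array([254., 226.]), 0.91)]
side nut [(array([255., 238.]), 0.73)]
side nut_grip [(array([247., 247.]), 0.47)]
side easel [(array([208., 236.]), 0.81)]
side cap [(array([239., 201.]), 0.5)]
top clamp [(array([170., 184.]), 0.69), (array([189., 144.]), 0.69)]
top cap_fork [(array([144., 185.]), 0.47)]
top hinge_pin [(array([156., 184.]), 0.72), (array([192., 142.]), 0.35)]
top bolt_pin [(array([180., 186.]), 0.62), (array([142., 184.]), 0.17)]
top nut [(array([192., 183.]), 0.58)]
top nut_grip [(array([197., 183.]), 0.61)]
top easel [(array([166., 239.]), 0.57)]
top cap [(array([157., 185.]), 0.57)]
wrist clamp []
wrist cap_fork []
wrist hinge_pin []
wrist bolt_pin []
wrist nut []
wrist nut_grip []
wrist easel []
wrist cap []
```

View pics/a.png

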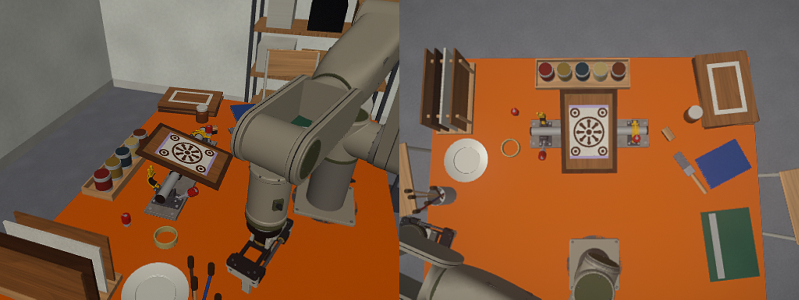

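```bash
python3 - <<'E'
from h import *
np.set_printoptions(precision=4,suppress=True)
C={n:cam(n) for n in("side","top")}
for l in("clamp","cap_fork","hinge_pin","bolt_pin","nut","nut_grip","easel","cap"):
    o=[(C[n],vision.landmark_of(n,l)[0]["pixel"]) for n in C]
    x,e=tri(o);print(l,x,e)
save("pics/b.png",C["side"]["f"],(180,300,140,300),5)
E
```

```text
Traceback (most recent call last):
IndexError: list index out of range
```

The open clamp is to the left (+y) of the board: side view around (240, 205), top view around (170, 184). The closed clamp is to the right of it, and the tape roll and spare nut are nearby.

```bash
cat >> h.py <<'E'
LB=("clamp","cap_fork","hinge_pin","bolt_pin","nut","nut_grip","easel","cap")
def measure(names=("side","top"),labels=LB):
    C={n:cam(n) for n in names}; out={}
    for l in labels:
        o=[];sc=[]
        for n in names:
            d=vision.landmark_of(n,l)
            if d: o.append((C[n],d[0]["pixel"]));sc.append(round(d[0]["score"],2))
        if len(o)>1:
            x,e=tri(o);out[l]=x;print(l,np.round(x,4),[tuple(q) for q in e],sc)
        else: print(l,"seen",len(o))
    return C,out
E
python3 - <<'E'
from h import *
C,o=measure()
save("pics/b.png",C["side"]["f"],(180,300,140,300),5)
E
```

```text
clamp seen 1
cap_fork [0.641  0.2108 0.1526] [(np.float64(0.2), np.float64(0.9)), (np.float64(-0.8), np.float64(-0.3))] [0.68, 0.63]
hinge_pin [0.6114 0.2152 0.0797] [(np.float64(0.1), np.float64(0.7)), (np.float64(-0.6), np.float64(-0.2))] [0.87, 0.63]
bolt_pin [0.502  0.2253 0.0532] [(np.float64(1.0), np.float64(6.9)), (np.float64(-5.7), np.float64(-1.7))] [0.87, 0.74]
nut [0.4918 0.2194 0.068 ] [(np.float64(-0.0), np.float64(-0.1)), (np.float64(0.0), np.float64(0.0))] [0.73, 0.42]
nut_grip [0.4741 0.2209 0.0925] [(np.float64(0.0), np.float64(0.1)), (np.float64(-0.1), np.float64(-0.0))] [0.66, 0.41]
easel [ 0.7896 -0.5737 -0.4217] [(np.float64(0.8), np.float64(7.1)), (np.float64(-7.5), np.float64(-2.3))] [0.9, 0.67]
cap seen 1
```

View pics/b.png

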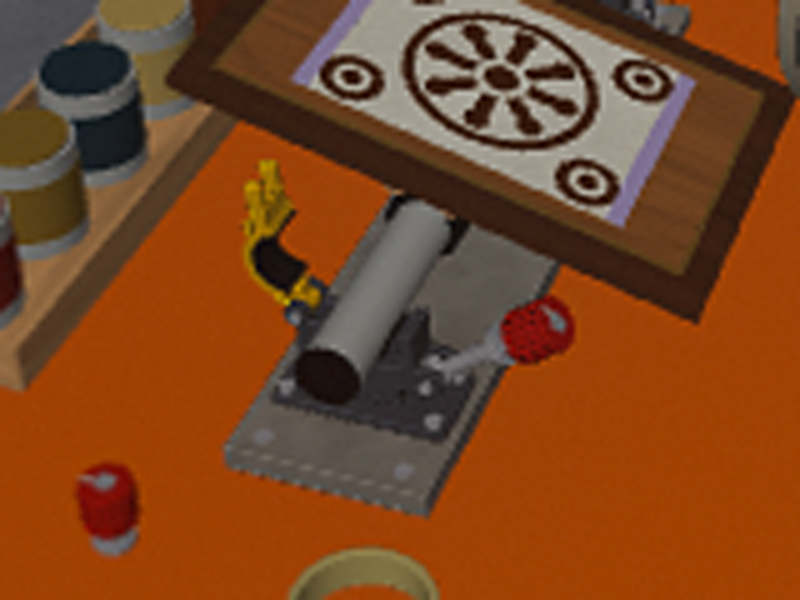

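Request:
{"name": "move_arm", "arguments": {
  "slide": [
    [0,0,-35],
    [-20,-12,-70],
    [-60,-35,-80],
    [-95,-57,-80],
    [-130,-77,-80],
    [-165,-98,-80],
    [-200,-119,-80],
    [-235,-140,-80],
    [-270,-160,-80],
    [-300,-178,-80]
  ],
  "dr": [
    [0,0,0],
    [0,0,0],
    [0,0,-2],
    [0,0,-4],
    [0,0,-6],
    [0,0,-8],
    [0,0,-10],
    [0,0,-12],
    [0,0,-14],
    [0,0,-17]
  ],
  "gripper": [1,1,1,1,1,1,1,1,1,1]
}}

```text
t: 3.23
eef_pos: [0.4117, 0.3136, 0.2989]
ee_rot: [-0.0, 1.0, -0.0, 0.0]
ft_force: [0.8, -0.4, -0.2]
gripper_width: 0.0931
```

```bash
python3 - <<'E'
from h import *
s=r.get_state();M=R.from_quat(s["ee_rot"]).as_matrix();print(s["t"],s["eef_pos"],s["qpos"]);print(np.round(M,3))
print(M.T@(np.array([.48,.215,.28])-s["eef_pos"])*1000)
E
```

```text
3.2333 [0.41174797 0.31360973 0.29889606] [ 5.52154921e-01 -1.13922413e-01  1.58904739e+00 -4.39669144e-04
  1.66577774e+00 -1.01936898e+00]
[[-1.    -0.001  0.001]
 [-0.001  1.    -0.   ]
 [-0.001 -0.    -1.   ]]
[-68.16893448 -98.65629213  18.95287216]
```

Request:
{"name": "move_arm", "arguments": {
  "slide": [
    [-25,-35,5],
    [-50,-70,10],
    [-68,-99,15],
    [-68,-99,15],
    [-68,-99,15],
    [-68,-99,15],
    [-68,-99,15],
    [-68,-99,15],
    [-68,-99,15],
    [-68,-99,15]
  ],
  "dr": [
    [0,0,0],
    [0,0,0],
    [0,0,0],
    [0,0,0],
    [0,0,0],
    [0,0,0],
    [0,0,0],
    [0,0,0],
    [0,0,0],
    [0,0,0]
  ],
  "gripper": [1,1,1,1,1,1,1,1,1,1]
}}

```text
t: 4.07
eef_pos: [0.4794, 0.2157, 0.2842]
ee_rot: [-0.001, 1.0, 0.0, 0.001]
ft_force: [-0.4, 1.4, 0.0]
gripper_width: 0.0929
```

```bash
python3 - <<'E'
from h import *
import pickle
c=cam("wrist"); pickle.dump(c,open("w1.pkl","wb"))
zs=dict(clamp=.018,hinge_pin=.080,bolt_pin=.048)
for l in LB:
    if l in("easel","cap"): continue
    for d in vision.landmark_of("wrist",l)[:2]:
        print(l,np.round(d["pixel"],1),round(d["score"],2),np.round(atz(c,d["pixel"],zs[l]),4) if l in zs else "", )
save("pics/c.png",c["f"],None,1.5)
E
```

```text
clamp [221.4 262. ] 0.75 [0.581  0.2243 0.018 ]
cap_fork [309.3 255.7] 0.85 
hinge_pin [258.8 260.2] 0.72 [0.6147 0.2207 0.08  ]
bolt_pin [199.3 261. ] 0.79 [0.5338 0.2219 0.048 ]
nut [176.5 257.3] 0.6 
nut_grip [158.3 259.4] 0.71
```

View pics/c.png

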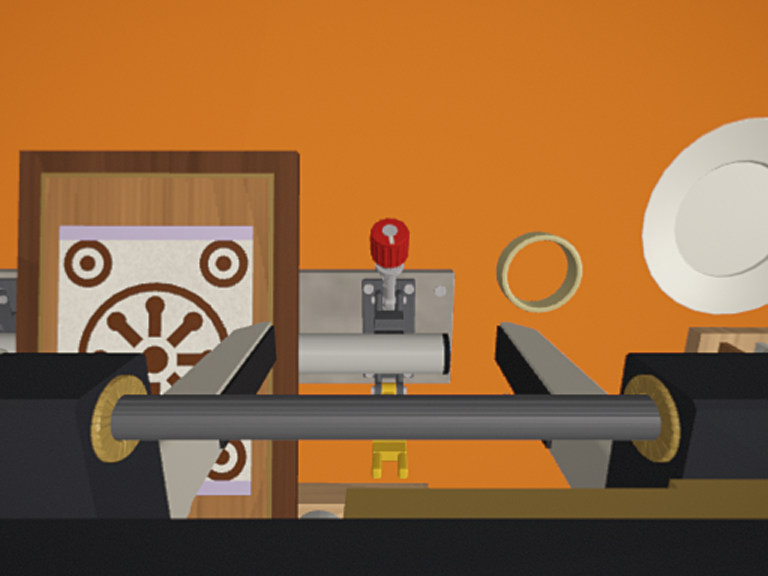

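```bash
cat > fit.py <<'E'
from h import *
import pickle
def pts(p):
    x,y,yaw,th,be,rr=p; c,s=np.cos(yaw),np.sin(yaw)
    L={"clamp":(0,0,0),"hinge_pin":(38,0,62),"bolt_pin":(-44,0,30)}
    L["cap_fork"]=(38-82*np.cos(th)+9.5*np.sin(th),0,62+82*np.sin(th)+9.5*np.cos(th))
    for n,q in(("nut_grip",rr),("nut",rr-34)): L[n]=(-44-q*np.sin(be),0,30+q*np.cos(be))
    return {k:np.array([x+(c*a-s*b)/1e3,y+(s*a+c*b)/1e3,.018+z/1e3]) for k,(a,b,z) in L.items()}
def fit(obs,p0=(.575,.218,0,1.6,1.0,85)):
    f=lambda p:np.concatenate([(proj(c,pts(p)[l])-px)/2 for c,l,px in obs]+[[p[2]/.02]])
    s=least_squares(f,p0,loss="soft_l1",x_scale=[.01,.01,.1,.1,.1,10])
    return s.x,s.fun,s
if __name__=="__main__":
    S=dict(clamp=(257,215),cap_fork=(217,192),hinge_pin=(238,201),bolt_pin=(254,226),nut=(255,238),nut_grip=(247,247))
    W=dict(clamp=(221.4,262),cap_fork=(309.3,255.7),hinge_pin=(258.8,260.2),bolt_pin=(199.3,261),nut=(176.5,257.3),nut_grip=(158.3,259.4))
    Tp=dict(clamp=(170,184),cap_fork=(144,185),hinge_pin=(156,184),nut=(192,183),nut_grip=(197,183),bolt_pin=(180,186))
    w=pickle.load(open("w1.pkl","rb"));c1=cam("side");c2=cam("top")
    for tag,sets in(("all",((c1,S),(w,W),(c2,Tp))),("side+wrist",((c1,S),(w,W)))):
        obs=[(c,l,np.array(q)) for c,D in sets for l,q in D.items()]
        p,fu,_=fit(obs);print(tag,np.round(p,4))
        for (c,l,px) in obs: print(l,np.round(proj(c,pts(p)[l])-px,1),end=" ")
        print()
        for k,v in pts(p).items(): print(k,np.round(v,4))
E
python3 fit.py
```

```text
all [ 5.77800e-01  2.19000e-01 -5.40000e-03  1.72690e+00  1.03130e+00
  7.92319e+01]
clamp [ 0.2 -1.8] cap_fork [-0.5 -0.9] hinge_pin [ 1.  -0.8] bolt_pin [-0.9  0.2] nut [-4.9  0.2] nut_grip [0.8 0.5] clamp [-1.8 -3.2] cap_fork [-0.1  3.6] hinge_pin [ 0.7 -1.3] bolt_pin [ 0.  -1.7] nut [0.9 2.4] nut_grip [0.1 0.7] clamp [0.4 3.3] cap_fork [ 0.5 -4.3] hinge_pin [0.3 0.7] nut [-0.3  1.4] nut_grip [2.7 0.3] bolt_pin [ 1.4 -0.3] 
clamp [0.5778 0.219  0.018 ]
hinge_pin [0.6158 0.2188 0.08  ]
bolt_pin [0.5338 0.2192 0.048 ]
cap_fork [0.638  0.2187 0.1595]
nut_grip [0.4659 0.2196 0.0887]
nut [0.495  0.2195 0.0712]
side+wrist [ 5.77500e-01  2.18800e-01 -2.60000e-03  1.72650e+00  1.04790e+00
  7.82443e+01]
clamp [ 0.2 -1.7] cap_fork [-0.5 -0.8] hinge_pin [ 1.  -0.7] bolt_pin [-1.   0.3] nut [-4.7  0.2] nut_grip [1.2 0.6] clamp [-2.  -3.3] cap_fork [-0.4  3.6] hinge_pin [ 0.5 -1.3] bolt_pin [-0.2 -1.9] nut [0.8 2.1] nut_grip [-0.2  0.3] 
clamp [0.5775 0.2188 0.018 ]
hinge_pin [0.6155 0.2187 0.08  ]
bolt_pin [0.5335 0.219  0.048 ]
cap_fork [0.6376 0.2187 0.1595]
nut_grip [0.4657 0.2191 0.0871]
nut [0.4951 0.2191 0.0701]
```

Request:
{"name": "move_arm", "arguments": {
  "slide": [
    [-35,3,0],
    [-70,3,10],
    [-105,3,20],
    [-140,3,30],
    [-159,3,50],
    [-159,3,80],
    [-159,3,110],
    [-159,3,135],
    [-159,3,140],
    [-159,3,140]
  ],
  "dr": [
    [0,0,0],
    [0,0,0],
    [0,0,0],
    [0,0,0],
    [0,0,0],
    [0,0,0],
    [0,0,0],
    [0,0,0],
    [0,0,0],
    [0,0,0]
  ],
  "gripper": [0.6,0.6,0.6,0.6,0.6,0.6,0.6,0.6,0.6,0.6],
  "squeeze": 15
}}

```text
t: 5.35
eef_pos: [0.6371, 0.2172, 0.1411]
ee_rot: [-0.0, 1.0, -0.001, -0.002]
ft_force: [0.1, 0.7, 0.0]
gripper_width: 0.0556
```

```bash
python3 - <<'E'
from h import *
s=r.get_state();print(s["eef_pos"],s["gripper_width"],s["ft_force"])
c=cam("wrist");print([(np.round(d["pixel"],1),round(d["score"],2)) for d in vision.landmark_of("wrist","cap_fork")])
p=proj(c,[.638,.2187,.1595]);print(p)
a=cam("side");print(proj(a,[.638,.2187,.1595]))
save("pics/d.png",np.hstack([cv2.resize(c["f"],(400,300)),cv2.resize(a["f"][150:300,110:310],(400,300))]),None,1)
E
```

```text
[0.63714745 0.21716249 0.14110045] 0.05557994939908528 [0.1135742  0.68974263 0.04389147]
[(array([238.5, 258.6]), 0.66)]
[241.38293855 260.50395924]
[216.50697522 191.10121795]
```

View pics/d.png

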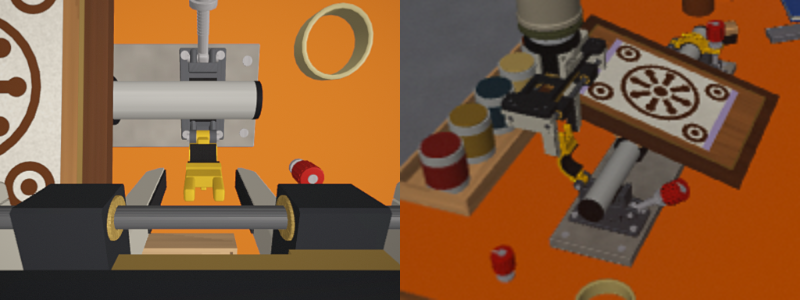

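Request:
{"name": "move_arm", "arguments": {
  "slide": [
    [0,1,0],
    [0,1,0],
    [0,1,0],
    [0,1,0],
    [0,1,0],
    [0,1,0],
    [0,1,0],
    [0,1,0],
    [0,1,0],
    [0,1,0]
  ],
  "dr": [
    [0,0,0],
    [0,0,0],
    [0,0,0],
    [0,0,0],
    [0,0,0],
    [0,0,0],
    [0,0,0],
    [0,0,0],
    [0,0,0],
    [0,0,0]
  ],
  "gripper": [0.2,0.2,0.2,0.2,0.2,0.2,0.2,0.2,0.2,0.2],
  "squeeze": 15
}}

```text
t: 6.33
eef_pos: [0.6406, 0.2194, 0.1474]
ee_rot: [-0.0, 1.0, 0.001, 0.003]
ft_force: [-0.7, 1.9, 4.9]
gripper_width: 0.0279
```

```bash
python3 - <<'E'
from h import *
s=r.get_state();print(s["t"],s["eef_pos"],s["gripper_width"],s["ft_force"])
f=lambda t:np.array([-82*np.cos(t)+9.5*np.sin(t),82*np.sin(t)+9.5*np.cos(t)])
for t in np.linspace(1.727,0,19): print(round(t,2),np.round(-(f(t)-f(1.727)),0))
E
```

```text
6.3333 [0.6405892  0.21939431 0.14740576] 0.027928155991243875 [-0.65176785  1.90366667  4.85858789]
1.73 [-0. -0.]
1.63 [ 8. -2.]
1.54 [16. -3.]
1.44 [23. -3.]
1.34 [31. -3.]
1.25 [39. -1.]
1.15 [47.  1.]
1.06 [54.  3.]
0.96 [61.  7.]
0.86 [68. 11.]
0.77 [75. 16.]
0.67 [80. 21.]
0.58 [86. 27.]
0.48 [91. 33.]
0.38 [95. 40.]
0.29 [98. 47.]
0.19 [101.  55.]
0.1 [103.  62.]
0.0 [104.  70.]
```

Request:
{"name": "move_arm", "arguments": {
  "slide": [
    [8,0,-2],
    [16,0,-3],
    [23,0,-3],
    [31,0,-3],
    [39,0,-1],
    [47,0,1],
    [54,0,3],
    [61,0,7],
    [68,0,11],
    [75,0,16]
  ],
  "dr": [
    [0,0,0],
    [0,0,0],
    [0,0,0],
    [0,0,0],
    [0,0,0],
    [0,0,0],
    [0,0,0],
    [0,0,0],
    [0,0,0],
    [0,0,0]
  ],
  "gripper": [0.2,0.2,0.2,0.2,0.2,0.2,0.2,0.2,0.2,0.2]
}}

```text
t: 7.17
eef_pos: [0.5652, 0.2193, 0.1309]
ee_rot: [-0.0, 1.0, 0.001, 0.003]
ft_force: [4.4, 2.9, -1.0]
gripper_width: 0.0277
```

```bash
python3 - <<'E'
from h import *
s=r.get_state();print(s["t"],s["eef_pos"],s["gripper_width"],s["ft_force"])
c,o=measure(("side","wrist"),("cap_fork","hinge_pin"))
save("pics/e.png",np.hstack([cv2.resize(c["wrist"]["f"],(400,300)),cv2.resize(c["side"]["f"][150:300,110:310],(400,300))]),None,1)
E
```

```text
7.1667 [0.56515805 0.21927908 0.13088674] 0.027668648925181335 [ 4.37619849  2.91948829 -0.95725238]
cap_fork [0.5566 0.2162 0.142 ] [(np.float64(-0.3), np.float64(-0.7)), (np.float64(-3.9), np.float64(-0.3))] [0.41, 0.97]
hinge_pin seen 1
```

View pics/e.png

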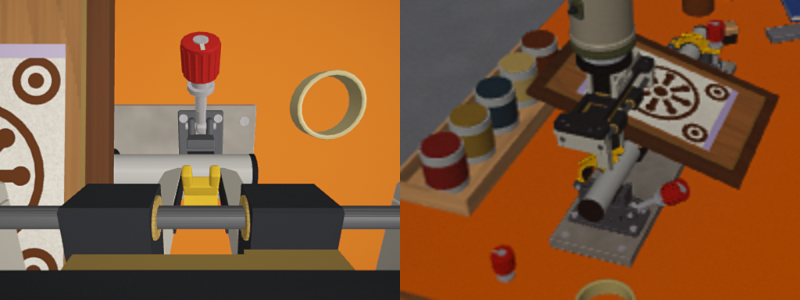

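Request:
{"name": "move_arm", "arguments": {
  "slide": [
    [5,0,5],
    [11,0,11],
    [16,0,17],
    [20,0,24],
    [23,0,31],
    [26,0,39],
    [28,0,46],
    [29,0,53],
    [29,0,57],
    [29,0,58]
  ],
  "dr": [
    [0,0,0],
    [0,0,0],
    [0,0,0],
    [0,0,0],
    [0,0,0],
    [0,0,0],
    [0,0,0],
    [0,0,0],
    [0,0,0],
    [0,0,0]
  ],
  "gripper": [0.2,0.2,0.2,0.2,0.2,0.2,0.2,0.2,0.2,0.2]
}}

```text
t: 8.3
eef_pos: [0.537, 0.2193, 0.0745]
ee_rot: [-0.0, 1.0, 0.001, 0.003]
ft_force: [-2.8, -2.8, 18.3]
gripper_width: 0.0278
```

```bash
python3 - <<'E'
from h import *
s=r.get_state();print(s["t"],s["eef_pos"],s["gripper_width"],s["ft_force"])
c,o=measure(("side","wrist"),("cap_fork",))
E
```

```text
8.3 [0.53700323 0.21934308 0.0744515 ] 0.027831437217344816 [-2.78720727 -2.79873674 18.27979846]
cap_fork [0.5357 0.2186 0.0787] [(np.float64(-0.4), np.float64(-0.8)), (np.float64(-4.3), np.float64(-0.0))] [0.36, 0.97]
```

Request:
{"name": "move_arm", "arguments": {
  "slide": [
    [0,0,0],
    [0,0,0],
    [0,0,-5],
    [0,0,-35],
    [5,0,-70],
    [25,0,-85],
    [55,0,-85],
    [71,0,-70],
    [71,0,-45],
    [71,0,-30]
  ],
  "dr": [
    [0,0,0],
    [0,0,0],
    [0,0,0],
    [0,0,0],
    [0,0,0],
    [0,0,0],
    [0,0,0],
    [0,0,0],
    [0,0,0],
    [0,0,0]
  ],
  "gripper": [0.6,0.6,0.6,0.6,0.6,0.6,0.6,0.6,0.6,0.6]
}}

```text
t: 9.33
eef_pos: [0.4638, 0.219, 0.1022]
ee_rot: [-0.001, 1.0, 0.0, 0.002]
ft_force: [0.3, -0.7, 0.4]
gripper_width: 0.0557
```

```bash
python3 - <<'E'
from h import *
s=r.get_state();print(s["t"],s["eef_pos"],s["gripper_width"],s["ft_force"])
c,o=measure(("side","wrist"),("cap_fork","nut_grip","nut"))
print("pred grip",proj(c["wrist"],[.466,.2193,.088]),[d["pixel"] for d in vision.landmark_of("wrist","nut_grip")])
save("pics/f.png",np.hstack([cv2.resize(c["wrist"]["f"],(400,300)),cv2.resize(c["side"]["f"][180:300,140:300],(400,300))]),None,1)
E
```

```text
9.3333 [0.46384396 0.2190289  0.10220629] 0.055685610739269885 [ 0.27087079 -0.66950468  0.36423152]
cap_fork [0.5242 0.2187 0.0953] [(np.float64(-1.1), np.float64(-0.9)), (np.float64(-6.1), np.float64(1.5))] [0.79, 0.93]
nut_grip [ 0.5988  0.2234 -0.2123] [(np.float64(-1.3), np.float64(-2.0)), (np.float64(-4.4), np.float64(0.3))] [0.56, 0.95]
nut [0.4925 0.2215 0.0676] [(np.float64(-1.4), np.float64(-1.8)), (np.float64(-8.6), np.float64(1.0))] [0.58, 0.93]
pred grip [226.37865207 259.2218567 ] [[235.0, 259.5]]
```

View pics/f.png

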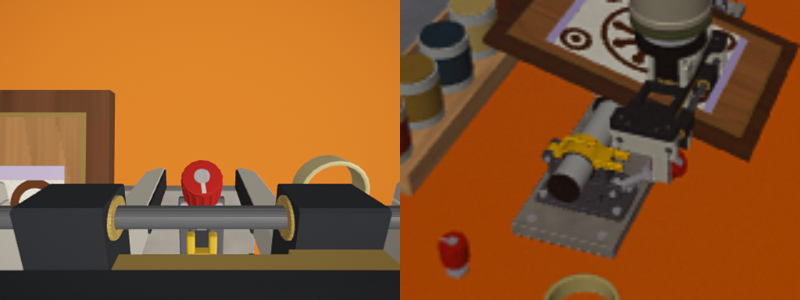

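Request:
{"name": "move_arm", "arguments": {
  "slide": [
    [-2,0,15],
    [-2,0,30],
    [-2,0,33],
    [-2,0,33],
    [-2,0,33],
    [-2,0,33],
    [-2,0,33],
    [-2,0,33],
    [-2,0,33],
    [-2,0,33]
  ],
  "dr": [
    [0,0,0],
    [0,0,0],
    [0,0,0],
    [0,0,0],
    [0,0,0],
    [0,0,0],
    [0,0,0],
    [0,0,0],
    [0,0,0],
    [0,0,0]
  ],
  "gripper": [0.6,0.6,0.6,0.25,0.25,0.25,0.25,0.25,0.25,0.25],
  "squeeze": 12
}}

```text
t: 10.62
eef_pos: [0.4693, 0.2196, 0.0728]
ee_rot: [-0.0, 1.0, 0.001, 0.004]
ft_force: [-0.0, -1.1, 0.8]
gripper_width: 0.0318
```

```bash
python3 - <<'E'
from h import *
s=r.get_state();print(s["t"],s["eef_pos"],s["gripper_width"],s["ft_force"])
p=np.array(s["eef_pos"])+[0,0,.019]-[.5337,.219,.048]
print(np.hypot(p[0],p[2]),np.arctan2(-p[0],p[2]))
f=lambda t,R=np.hypot(p[0],p[2])*1e3:np.array([R*np.sin(t),-R*np.cos(t)])
t0=np.arctan2(-p[0],p[2])
for t in np.linspace(t0,-.03,11): print(round(t,2),np.round(f(t)-f(t0)))
E
```

```text
10.6167 [0.4692687  0.2195504  0.07276019] 0.03183753813591562 [-0.04284103 -1.06293756  0.80379219]
0.07788674900547088 0.97418338269733
0.97 [0. 0.]
0.87 [-5. -6.]
0.77 [-10. -12.]
0.67 [-16. -17.]
0.57 [-22. -22.]
0.47 [-29. -26.]
0.37 [-36. -29.]
0.27 [-44. -31.]
0.17 [-51. -33.]
0.07 [-59. -34.]
-0.03 [-67. -34.]
```

Request:
{"name": "move_arm", "arguments": {
  "slide": [
    [-4,0,-6],
    [-9,0,-13],
    [-15,0,-18],
    [-21,0,-24],
    [-29,0,-28],
    [-36,0,-31],
    [-44,0,-34],
    [-47,0,-35],
    [-47,0,-35],
    [-47,0,-35]
  ],
  "dr": [
    [0,0,0],
    [0,0,0],
    [0,0,0],
    [0,0,0],
    [0,0,0],
    [0,0,0],
    [0,0,0],
    [0,0,0],
    [0,0,0],
    [0,0,0]
  ],
  "gripper": [0.25,0.25,0.25,0.25,0.25,0.25,0.25,0.25,0.25,0.25]
}}

```text
t: 11.45
eef_pos: [0.5171, 0.2195, 0.1087]
ee_rot: [-0.0, 1.0, 0.001, 0.005]
ft_force: [0.5, -1.3, 0.0]
gripper_width: 0.0314
```

```bash
python3 - <<'E'
from h import *
s=r.get_state();print(s["t"],s["eef_pos"],s["gripper_width"],s["ft_force"])
a=cam("side");w=cam("wrist")
save("pics/g.png",np.hstack([cv2.resize(w["f"][150:384,156:356],(400,468)),cv2.resize(a["f"][190:290,165:265],(400,468),interpolation=cv2.INTER_CUBIC)]),None,1)
E
```

```text
11.45 [0.51709175 0.21951794 0.10868722] 0.03135050171129108 [ 0.48388026 -1.29216389  0.01158598]
```

View pics/g.png

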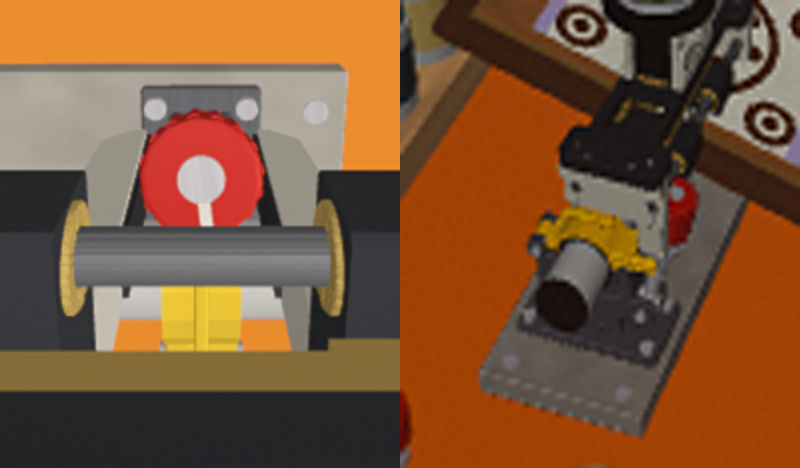

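Request:
{"name": "move_arm", "arguments": {
  "slide": [
    [-5,0,-1],
    [-9,0,-2],
    [-13,0,-2],
    [-16,0,-2],
    [-19,0,-2],
    [-21,0,-2],
    [-22,0,-2],
    [-23,0,-2],
    [-23,0,-2],
    [-23,0,-2]
  ],
  "dr": [
    [0,0,0],
    [0,0,0],
    [0,0,0],
    [0,0,0],
    [0,0,0],
    [0,0,0],
    [0,0,0],
    [0,0,0],
    [0,0,0],
    [0,0,0]
  ],
  "gripper": [0.25,0.25,0.25,0.25,0.25,0.25,0.25,0.25,0.25,0.25]
}}

```text
t: 12.38
eef_pos: [0.5399, 0.2195, 0.1109]
ee_rot: [-0.0, 1.0, 0.001, 0.005]
ft_force: [-3.2, -1.1, 0.0]
gripper_width: 0.0313
```

Request:
{"name": "move_arm", "arguments": {
  "slide": [
    [-1,0,0],
    [-2,0,0],
    [-3,0,0],
    [-3,0,0],
    [-3,0,0],
    [-3,0,0],
    [-3,0,0],
    [-3,0,0],
    [-3,0,0],
    [-3,0,0]
  ],
  "dr": [
    [0,0,0],
    [0,0,0],
    [0,0,0],
    [0,0,0],
    [0,0,0],
    [0,0,0],
    [0,0,0],
    [0,0,0],
    [0,0,0],
    [0,0,0]
  ],
  "gripper": [0.25,0.25,0.25,0.25,0.25,0.25,0.25,0.25,0.25,0.25]
}}

```text
t: 13.22
eef_pos: [0.5429, 0.2196, 0.1109]
ee_rot: [-0.0, 1.0, 0.001, 0.005]
ft_force: [-2.5, -1.5, 0.5]
gripper_width: 0.0314
```

```bash
python3 - <<'E'
from h import *
s=r.get_state();print(s["t"],s["eef_pos"],s["gripper_width"],s["ft_force"],s["moment"],s["qpos"])
w=cam("wrist")
save("pics/i.png",w["f"],(150,384,156,356),2.5)
E
```

```text
13.2167 [0.54288583 0.21956828 0.11090873] 0.03141110354172911 [-2.50692974 -1.45834228  0.48871364] [-0.25244889  0.45522009 -0.00109824] [ 2.97343165e-01  1.56998159e-01  1.65941821e+00 -8.81757170e-04
  1.31492340e+00 -1.27381849e+00]
```

View pics/i.png

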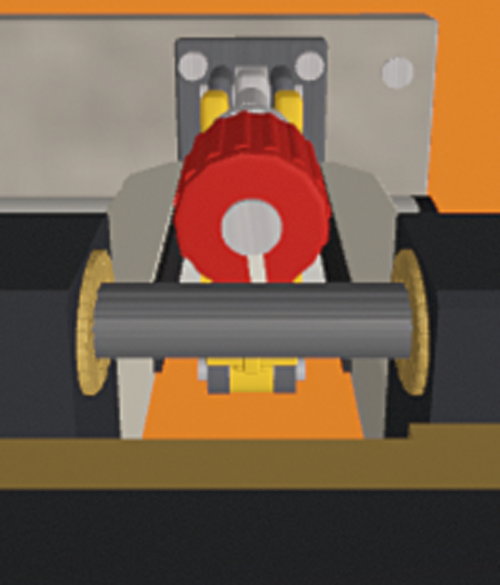

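Request:
{"name": "move_arm", "arguments": {
  "slide": [
    [-1,0,0],
    [-2,0,0],
    [-3,0,0],
    [-4,0,0],
    [-4,0,0],
    [-4,0,0],
    [-4,0,0],
    [-4,0,0],
    [-4,0,0],
    [-4,0,0]
  ],
  "dr": [
    [0,0,0],
    [0,0,0],
    [0,0,0],
    [0,0,0],
    [0,0,0],
    [0,0,0],
    [0,0,0],
    [0,0,0],
    [0,0,0],
    [0,0,0]
  ],
  "gripper": [0.25,0.25,0.25,0.25,0.25,0.25,0.25,0.25,0.25,0.25]
}}

```text
t: 14.1
eef_pos: [0.5467, 0.2196, 0.1109]
ee_rot: [-0.0, 1.0, 0.001, 0.005]
ft_force: [-3.6, -1.5, -0.3]
gripper_width: 0.0313
```

```bash
python3 - <<'E'
from h import *
s=r.get_state();print(s["t"],s["eef_pos"],s["gripper_width"],s["ft_force"],s["moment"])
c,o=measure(("side","wrist","top"),("nut_grip","nut","cap_fork"))
for n in c:
  for l in("nut_grip","nut"): print(n,l,[(d["pixel"],round(d["score"],2)) for d in vision.landmark_of(n,l)])
E
```

```text
14.1 [0.54672106 0.21956896 0.11086873] 0.03127571206890559 [-3.64509345 -1.46694414 -0.32585184] [-0.20921987  0.79596541 -0.04282122]
nut_grip [ 0.6572 -0.0398 -0.1703] [(np.float64(-61.7), np.float64(11.7)), (np.float64(-6.7), np.float64(-151.5)), (np.float64(10.6), np.float64(-117.5))] [0.75, 0.85, 0.45]
nut [0.5476 0.2195 0.0815] [(np.float64(-0.6), np.float64(-4.2)), (np.float64(5.4), np.float64(0.5)), (np.float64(4.7), np.float64(1.2))] [0.59, 0.64, 0.57]
cap_fork [0.349  0.2219 0.4229] [(np.float64(-14.0), np.float64(-29.4)), (np.float64(123.4), np.float64(-4.3))] [0.57, 0.64]
side nut_grip [([305.7, 212.5], 0.75), ([232.6, 220.3], 0.49)]
side nut [([244.3, 225.5], 0.59)]
wrist nut_grip [([228.3, 255.3], 0.85)]
wrist nut [([207.2, 256.8], 0.64)]
top nut_grip [([148.1, 376.4], 0.45)]
top nut [([171.3, 182.9], 0.57)]
```

```bash
python3 - <<'E'
from h import *
s=r.get_state();w=cam("wrist");e=np.array(s["eef_pos"])
g=e+[0,0,.019];print("grasp px",proj(w,g), proj(w,g+[-.01,0,0]),proj(w,g+[0,0,.012]))
a=cam("side");print("side pred grasp",proj(a,g))
save("pics/j.png",np.hstack([cv2.resize(w["f"][150:384,156:356],(400,468)),cv2.resize(a["f"][190:290,165:265],(400,468),interpolation=cv2.INTER_CUBIC)]),None,1)
E
```

```text
grasp px [240.8930813  257.93886458] [224.57486755 257.97011601] [251.03112146 258.10665786]
side pred grasp [231.03114415 220.70384515]
```

View pics/j.png

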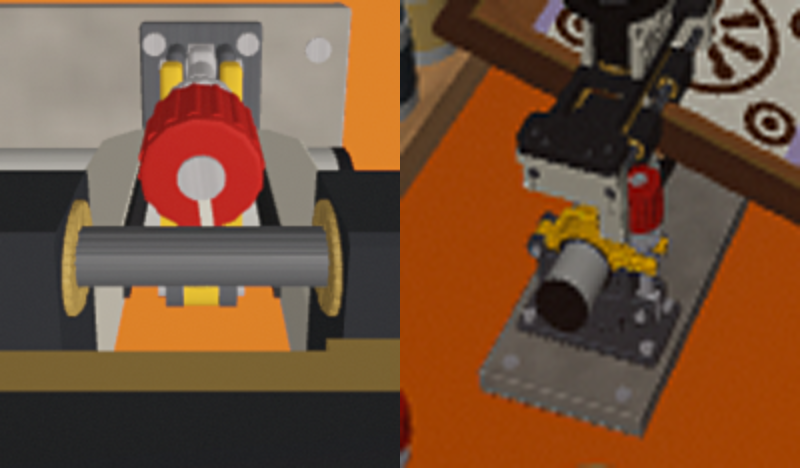

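Request:
{"name": "move_arm", "arguments": {
  "slide": [
    [0,0,0],
    [0,0,0],
    [0,0,0],
    [4,0,-4],
    [7,0,-7],
    [7,0,-7],
    [7,0,-7],
    [7,0,-7],
    [7,0,-7],
    [7,0,-7]
  ],
  "dr": [
    [0,0,0],
    [0,0,0],
    [0,0,0],
    [0,0,0],
    [0,0,0],
    [0,0,0],
    [0,0,0],
    [0,0,0],
    [0,0,0],
    [0,0,0]
  ],
  "gripper": [0.5,0.5,0.5,0.5,0.5,0.5,0.5,0.5,0.5,0.5],
  "squeeze": 5.5
}}

```text
t: 15.93
eef_pos: [0.5397, 0.2195, 0.1177]
ee_rot: [-0.0, 1.0, 0.001, 0.005]
ft_force: [0.3, 0.4, -0.5]
gripper_width: 0.0468
```

```bash
python3 - <<'E'
from h import *
s=r.get_state();w=cam("wrist");e=np.array(s["eef_pos"]);print(e,s["gripper_width"],s["ft_force"])
hsv=cv2.cvtColor(w["f"],cv2.COLOR_RGB2HSV);m=((hsv[...,0]<6)|(hsv[...,0]>174))&(hsv[...,1]>150)&(hsv[...,2]>60)
m[:,:190]=0;m[:,320:]=0
ys,xs=np.nonzero(m);print("red",ys.min(),ys.max(),xs.min(),xs.max())
# grey disc: hole inside red
row=np.array([238,257])
for z in(.140,.145,.150): print(z,atz(w,(ys.min(),256.5),z),proj(w,[e[0],e[1],z]))
save("pics/k.png",w["f"],(150,300,186,326),4)
for n in("nut","nut_grip"): print([(d["pixel"],d["score"]) for d in vision.landmark_of("side" if cam("side") else 0,n)])
E
```

```text
[0.53972865 0.21951078 0.11769677] 0.04681731748731448 [ 0.29599463  0.43908245 -0.5336152 ]
red 200 262 227 286
0.14 [0.51421138 0.21867302 0.14      ] [243.53169389 257.97997045]
0.145 [0.5126034  0.21866035 0.145     ] [247.73981144 258.04893993]
0.15 [0.51099542 0.21864767 0.15      ] [252.22312935 258.12242041]
[([243.4, 224.6], 0.52)]
[([232.4, 220.6], 0.51)]
```

View pics/k.png

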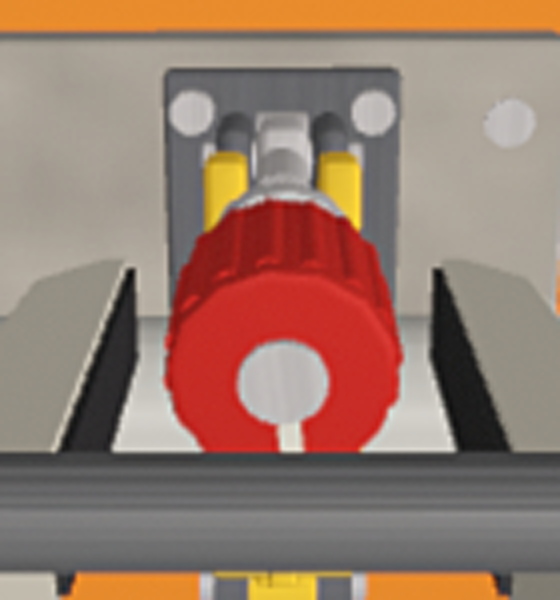

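Request:
{"name": "move_arm", "arguments": {
  "slide": [
    [0,0,0],
    [0,0,0],
    [0,0,0],
    [0,0,0],
    [0,0,0],
    [0,0,0],
    [0,0,0],
    [0,0,0],
    [0,0,1],
    [0,0,1]
  ],
  "dr": [
    [0,0,0],
    [0,0,0],
    [0,0,0],
    [0,0,0],
    [0,0,5],
    [0,0,11],
    [0,0,17],
    [0,0,23],
    [0,0,29],
    [0,0,35]
  ],
  "gripper": [0.25,0.25,0.25,0.25,0.25,0.25,0.25,0.25,0.25,0.25],
  "squeeze": 5.5
}}

```text
t: 17.02
eef_pos: [0.5392, 0.2183, 0.1162]
ee_rot: [0.303, 0.953, 0.001, 0.004]
ft_force: [-0.8, -4.2, 0.7]
gripper_width: 0.032
```

```bash
cat > st.py <<'E'
from h import *
import sys
s=r.get_state();print(round(s["t"],2),np.round(s["eef_pos"],4),round(s["gripper_width"],4),"F",np.round(s["ft_force"],1),"M",np.round(s["moment"],3),"q6",round(s["qpos"][5],3))
E
python3 st.py
```

```text
17.02 [0.5392 0.2183 0.1162] 0.032 F [-0.8 -4.2  0.7] M [-1.086  0.422  0.04 ] q6 -0.656
```

Request:
{"name": "move_arm", "arguments": {
  "slide": [
    [0,0,0],
    [0,0,0],
    [0,0,1],
    [0,0,1],
    [0,0,1],
    [0,0,1],
    [0,0,2],
    [0,0,2],
    [0,0,2],
    [0,0,2]
  ],
  "dr": [
    [0,0,6],
    [0,0,12],
    [0,0,18],
    [0,0,24],
    [0,0,30],
    [0,0,36],
    [0,0,42],
    [0,0,48],
    [0,0,54],
    [0,0,60]
  ],
  "gripper": [0.25,0.25,0.25,0.25,0.25,0.25,0.25,0.25,0.25,0.25]
}}

```text
t: 17.85
eef_pos: [0.537, 0.2172, 0.1128]
ee_rot: [0.741, 0.672, 0.0, 0.002]
ft_force: [-6.9, -2.8, 0.9]
gripper_width: 0.0325
```

```bash
python3 st.py
```

```text
17.85 [0.537  0.2172 0.1128] 0.0325 F [-6.9 -2.8  0.9] M [-0.824  1.476  0.073] q6 0.396
```

Request:
{"name": "move_arm", "arguments": {
  "slide": [
    [0,0,0],
    [0,0,0],
    [0,0,0],
    [0,0,0],
    [0,0,0],
    [0,0,0],
    [0,0,0],
    [0,0,0],
    [0,0,0],
    [0,0,0]
  ],
  "dr": [
    [0,0,6],
    [0,0,12],
    [0,0,18],
    [0,0,24],
    [0,0,30],
    [0,0,36],
    [0,0,42],
    [0,0,48],
    [0,0,54],
    [0,0,60]
  ],
  "gripper": [0.25,0.25,0.25,0.25,0.25,0.25,0.25,0.25,0.25,0.25]
}}

```text
t: 18.68
eef_pos: [0.5347, 0.2175, 0.1113]
ee_rot: [0.978, 0.209, -0.001, 0.001]
ft_force: [-6.3, 2.9, -1.8]
gripper_width: 0.0324
```

```bash
python3 st.py
```

```text
18.68 [0.5347 0.2175 0.1113] 0.0324 F [-6.3  2.9 -1.8] M [0.376 1.294 0.029] q6 1.448
```

Request:
{"name": "move_arm", "arguments": {
  "slide": [
    [0,0,0],
    [0,0,0],
    [0,0,0],
    [0,0,0],
    [0,0,-1],
    [0,0,-1],
    [0,0,-1],
    [0,0,-1],
    [0,0,-1],
    [0,0,-1]
  ],
  "dr": [
    [0,0,6],
    [0,0,12],
    [0,0,18],
    [0,0,24],
    [0,0,30],
    [0,0,36],
    [0,0,42],
    [0,0,48],
    [0,0,54],
    [0,0,59]
  ],
  "gripper": [0.25,0.25,0.25,0.25,0.25,0.25,0.25,0.25,0.25,0.25]
}}

```text
t: 19.52
eef_pos: [0.534, 0.219, 0.1116]
ee_rot: [0.953, -0.302, -0.001, 0.001]
ft_force: [-0.3, 7.3, -4.4]
gripper_width: 0.0318
```

```bash
python3 st.py
```

```text
19.52 [0.534  0.219  0.1116] 0.0318 F [-0.3  7.3 -4.4] M [1.324 0.183 0.058] q6 2.483
```

Request:
{"name": "move_arm", "arguments": {
  "slide": [
    [0,0,0],
    [0,0,0],
    [0,0,-4],
    [0,0,-10],
    [0,0,-10],
    [0,0,-10],
    [0,0,-10],
    [0,0,-10],
    [0,0,-10],
    [0,0,-10]
  ],
  "dr": [
    [0,0,0],
    [0,0,0],
    [0,0,0],
    [0,0,-7],
    [0,0,-14],
    [0,0,-21],
    [0,0,-28],
    [0,0,-35],
    [0,0,-42],
    [0,0,-49]
  ],
  "gripper": [0.5,0.5,0.5,0.5,0.5,0.5,0.5,0.5,0.5,0.5]
}}

```text
t: 20.35
eef_pos: [0.5343, 0.2187, 0.1222]
ee_rot: [0.992, 0.125, -0.001, 0.0]
ft_force: [-0.3, -0.4, 0.3]
gripper_width: 0.0465
```

Request:
{"name": "move_arm", "arguments": {
  "slide": [
    [0,0,0],
    [0,0,0],
    [0,0,0],
    [0,0,0],
    [0,0,0],
    [0,0,0],
    [0,0,0],
    [0,0,0],
    [0,0,0],
    [0,0,0]
  ],
  "dr": [
    [0,0,-7],
    [0,0,-14],
    [0,0,-21],
    [0,0,-28],
    [0,0,-35],
    [0,0,-42],
    [0,0,-49],
    [0,0,-56],
    [0,0,-63],
    [0,0,-70]
  ],
  "gripper": [0.5,0.5,0.5,0.5,0.5,0.5,0.5,0.5,0.5,0.5]
}}

```text
t: 21.18
eef_pos: [0.5346, 0.2184, 0.1228]
ee_rot: [0.739, 0.674, -0.001, -0.0]
ft_force: [-0.1, 0.5, 1.3]
gripper_width: 0.0466
```

Request:
{"name": "move_arm", "arguments": {
  "slide": [
    [0,0,0],
    [0,0,0],
    [0,0,0],
    [0,0,0],
    [0,0,0],
    [0,0,0],
    [0,0,0],
    [0,0,0],
    [0,0,0],
    [0,0,0]
  ],
  "dr": [
    [0,0,-7],
    [0,0,-14],
    [0,0,-21],
    [0,0,-28],
    [0,0,-35],
    [0,0,-42],
    [0,0,-49],
    [0,0,-56],
    [0,0,-63],
    [0,0,-70]
  ],
  "gripper": [0.5,0.5,0.5,0.5,0.5,0.5,0.5,0.5,0.5,0.5]
}}

```text
t: 22.02
eef_pos: [0.5349, 0.2182, 0.1233]
ee_rot: [0.215, 0.977, -0.0, -0.001]
ft_force: [-0.3, -0.2, -0.2]
gripper_width: 0.0465
```

```bash
python3 - <<'E'
from h import *
import st
s=r.get_state();w=cam("wrist");a=cam("side");e=np.array(s["eef_pos"]);M=R.from_quat(s["ee_rot"]).as_matrix();print(np.round(M,3))
for z in(.137,.141): print(z,proj(w,[e[0],e[1],z]))
save("pics/l.png",np.hstack([cv2.resize(w["f"][130:330,166:346],(405,450)),cv2.resize(a["f"][200:280,180:252],(395,450),interpolation=cv2.INTER_CUBIC)]))
E
```

```text
22.02 [0.5349 0.2182 0.1233] 0.0465 F [-0.3 -0.2 -0.2] M [-0.037  0.006 -0.031] q6 -0.838
[[-0.907  0.42  -0.001]
 [ 0.42   0.907 -0.001]
 [ 0.001 -0.001 -1.   ]]
0.137 [236.15376089 257.5624727 ]
0.141 [239.08331047 257.57994591]
```

View pics/l.png

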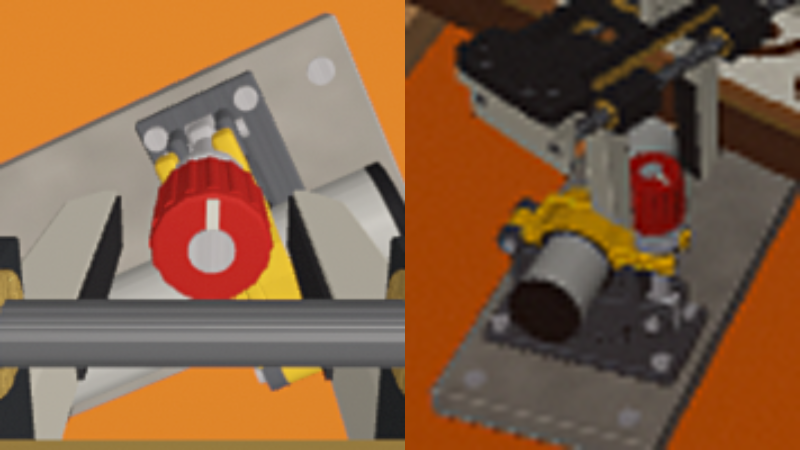

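Request:
{"name": "move_arm", "arguments": {
  "slide": [
    [-1,1,3],
    [-2,1.4,7],
    [-2,1.4,10],
    [-2,1.4,10],
    [-2,1.4,10],
    [-2,1.4,10],
    [-2,1.4,10],
    [-2,1.4,10],
    [-2,1.4,10],
    [-2,1.4,10]
  ],
  "dr": [
    [0,0,0],
    [0,0,0],
    [0,0,0],
    [0,0,0],
    [0,0,0],
    [0,0,0],
    [0,0,0],
    [0,0,0],
    [0,0,0],
    [0,0,0]
  ],
  "gripper": [0.5,0.5,0.5,0.25,0.25,0.25,0.25,0.25,0.25,0.25],
  "squeeze": 5.5
}}

```text
t: 22.95
eef_pos: [0.5372, 0.2186, 0.1132]
ee_rot: [0.217, 0.976, -0.001, -0.001]
ft_force: [0.0, 0.3, -1.6]
gripper_width: 0.0322
```

Request:
{"name": "move_arm", "arguments": {
  "slide": [
    [0,0,0],
    [0,0,0],
    [0,0,0],
    [0,0,0],
    [0,0,0],
    [0,0,0],
    [0,0,0],
    [0,0,0],
    [0,0,0],
    [0,0,0]
  ],
  "dr": [
    [0,0,5],
    [0,0,10],
    [0,0,15],
    [0,0,20],
    [0,0,25],
    [0,0,30],
    [0,0,35],
    [0,0,40],
    [0,0,45],
    [0,0,50]
  ],
  "gripper": [0.25,0.25,0.25,0.25,0.25,0.25,0.25,0.25,0.25,0.25]
}}

```text
t: 23.78
eef_pos: [0.5365, 0.2181, 0.1126]
ee_rot: [0.611, 0.792, -0.002, -0.001]
ft_force: [-1.0, -1.6, -1.2]
gripper_width: 0.0322
```

```bash
python3 st.py
```

```text
23.78 [0.5365 0.2181 0.1126] 0.0322 F [-1.  -1.6 -1.2] M [-0.46   0.435  0.16 ] q6 0.042
```

Request:
{"name": "move_arm", "arguments": {
  "slide": [
    [0,0,0],
    [0,0,0],
    [0,0,0],
    [0,0,0],
    [0,0,0],
    [0,0,0],
    [0,0,0],
    [0,0,0],
    [0,0,0],
    [0,0,0]
  ],
  "dr": [
    [0,0,5],
    [0,0,10],
    [0,0,15],
    [0,0,20],
    [0,0,25],
    [0,0,30],
    [0,0,35],
    [0,0,40],
    [0,0,45],
    [0,0,50]
  ],
  "gripper": [0.25,0.25,0.25,0.25,0.25,0.25,0.25,0.25,0.25,0.25]
}}

```text
t: 24.62
eef_pos: [0.5355, 0.2181, 0.1124]
ee_rot: [0.889, 0.457, -0.003, -0.0]
ft_force: [-3.3, 0.1, 0.2]
gripper_width: 0.0319
```

```bash
python3 - <<'E'
import st
from h import *
w=cam("wrist");a=cam("side")
save("pics/m.png",np.hstack([cv2.resize(w["f"][130:330,166:346],(405,450)),cv2.resize(a["f"][200:280,180:252],(395,450),interpolation=cv2.INTER_CUBIC)]))
E
```

```text
24.62 [0.5355 0.2181 0.1124] 0.0319 F [-3.3  0.1  0.2] M [0.012 0.852 0.108] q6 0.919
```

View pics/m.png

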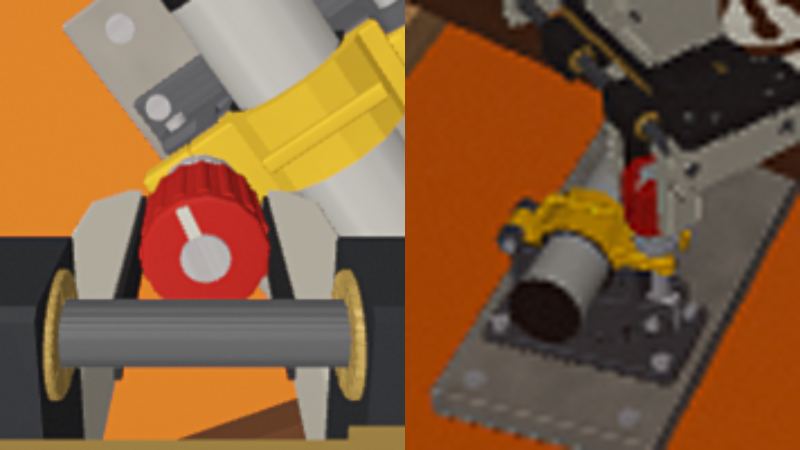

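```bash
cat > ptr.py <<'E'
import st
from h import *
w=cam("wrist");f=w["f"].astype(float)
g=w["f"][205:262,222:294];hsv=cv2.cvtColor(w["f"],cv2.COLOR_RGB2HSV)
# disc: low-saturation bright blob near expected centre
m=((hsv[...,1]<70)&(hsv[...,2]>120)).astype(np.uint8);m[:225]=0;m[262:]=0;m[:,:242]=0;m[:,274:]=0
er=cv2.morphologyEx(m,cv2.MORPH_OPEN,cv2.getStructuringElement(cv2.MORPH_ELLIPSE,(13,13)))
ys,xs=np.nonzero(er);c=np.array([ys.mean(),xs.mean()]) if len(ys) else np.array([244.7,257.6]);print("disc",c,len(ys))
A=np.deg2rad(np.arange(0,360,3));sc=[]
for a in A:
    v=[]
    for q in(14,16,18,20):
        y,x=c[0]-q*np.cos(a)*.95,c[1]+q*np.sin(a);v.append(w["f"][int(round(y)),int(round(x)),1])
    sc.append(np.mean(v))
sc=np.array(sc,float);i=np.argsort(-sc)[:8];print("pointer deg cw from image up (img):",[(int(round(np.rad2deg(A[k]))),int(sc[k])) for k in i])
E
python3 ptr.py
```

```text
24.72 [0.5356 0.2182 0.1124] 0.0322 F [-4.   0.5  0.5] M [ 0.128  0.925 -0.039] q6 0.916
disc [244.64225352 256.90985915] 355
pointer deg cw from image up (img): [(330, 207), (339, 205), (336, 203), (333, 202), (342, 200), (327, 191), (345, 143), (324, 128)]
```

Request:
{"name": "move_arm", "arguments": {
  "slide": [
    [0,0,0],
    [0,0,0],
    [0,0,0],
    [0,0,0],
    [0,0,0],
    [0,0,0],
    [0,0,0],
    [0,0,0],
    [0,0,0],
    [0,0,0]
  ],
  "dr": [
    [0,0,4],
    [0,0,8],
    [0,0,12],
    [0,0,16],
    [0,0,20],
    [0,0,24],
    [0,0,28],
    [0,0,32],
    [0,0,36],
    [0,0,40]
  ],
  "gripper": [0.25,0.25,0.25,0.25,0.25,0.25,0.25,0.25,0.25,0.25]
}}

```text
t: 25.6
eef_pos: [0.5353, 0.2189, 0.1124]
ee_rot: [0.992, 0.129, -0.003, 0.0]
ft_force: [-3.9, 2.4, 0.8]
gripper_width: 0.0323
```

```bash
python3 ptr.py
```

```text
25.6 [0.5353 0.2189 0.1124] 0.0323 F [-3.9  2.4  0.8] M [0.57  0.814 0.123] q6 1.611
disc [244.80167598 256.58938547] 358
pointer deg cw from image up (img): [(300, 214), (291, 213), (294, 211), (297, 210), (303, 191), (288, 182), (306, 164), (285, 124)]
```

Request:
{"name": "move_arm", "arguments": {
  "slide": [
    [0,0,0],
    [0,0,0],
    [0,0,0],
    [0,0,-5],
    [0,0,-30],
    [0,0,-60],
    [0,0,-95],
    [0,0,-120],
    [0,0,-130],
    [0,0,-130]
  ],
  "dr": [
    [0,0,0],
    [0,0,0],
    [0,0,0],
    [0,0,0],
    [0,0,0],
    [0,0,0],
    [0,0,0],
    [0,0,0],
    [0,0,0],
    [0,0,0]
  ],
  "gripper": [0.6,0.6,0.6,0.6,0.6,0.6,0.6,0.6,0.6,0.6]
}}

```text
t: 26.48
eef_pos: [0.538, 0.2194, 0.2466]
ee_rot: [0.992, 0.127, 0.001, -0.0]
ft_force: [0.5, -0.1, -0.5]
gripper_width: 0.0559
```

```bash
python3 - <<'E'
import st
from h import *
c={n:cam(n) for n in("side","wrist")}
exp={"cap_fork":[.5337,.2187,.089],"nut":[.5357,.2187,.094],"nut_grip":[.5365,.2187,.128],"bolt_pin":[.5337,.2187,.048],"hinge_pin":[.6157,.2187,.080]}
for l,p in exp.items():
  for n in c: print(l,n,"pred",np.round(proj(c[n],p)),[(np.round(d["pixel"]),round(d["score"],2)) for d in vision.landmark_of(n,l)[:2]])
E
```

```text
26.48 [0.538  0.2194 0.2466] 0.0559 F [ 0.5 -0.1 -0.5] M [-0.021  0.115 -0.008] q6 1.615
cap_fork side pred [243. 226.] [(array([244., 226.]), 0.78)]
cap_fork wrist pred [178. 256.] [(array([180., 256.]), 0.58)]
nut side pred [241. 225.] [(array([246., 226.]), 0.52)]
nut wrist pred [177. 256.] [(array([177., 256.]), 0.83)]
nut_grip side pred [232. 224.] [(array([234., 221.]), 0.73), (array([380., 198.]), 0.35)]
nut_grip wrist pred [184. 256.] [(array([183., 260.]), 0.68)]
bolt_pin side pred [253. 226.] [(array([257., 227.]), 0.67)]
bolt_pin wrist pred [171. 256.] [(array([168., 260.]), 0.96)]
hinge_pin side pred [239. 200.] [(array([237., 198.]), 0.94)]
hinge_pin wrist pred [108. 274.] [(array([182., 256.]), 0.69), (array([106., 274.]), 0.61)]
```

All landmarks lie where a closed, tightened clamp should have them, and the robot is clear of everything, so I'm handing in.

```bash
python3 -c "
from bench import r; print(r.finish_job())"
```

```text
the job is handed in; nothing more can be done
None
```

I closed the open clamp and handed the job in at about 27 s of the 72 s limit. No verdict was reported.

- **Cap:** I pinched it at the fork, swung it over and pressed it onto the tube with about 18 N.
- **Bolt:** I swung it up by the knob until it slipped in the pads, which I took as its stop. The camera showed it in the fork slot, upright.
- **Nut:** I turned it clockwise in two strokes with a 5.5 N grip, about 4.9 rad in all. On the last 40° of tool turn the knob stayed still and the grip slipped. The torque read up to about 0.16 N m, against about 0.04 running free, so I judged it finger-tight.

**Last checks:** With the gripper open and about 13 cm clear, I compared the fork, nut, bolt pin and hinge pin with their expected positions for a closed clamp. They agreed within about 5 pixels. The exceptions were low-trust network hits: the top wrist-camera candidate for the hinge pin landed on the nut, and its second candidate fitted. I did not measure the force on the fork directly. I had used up my 12 picture views, so the final check was by numbers only.

**Other things on the table:** The gripper was kept clear of the other things, but I did not measure their positions again at the end.

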